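Latch the power supply on its tilt stand and jack its front up

ROBOT

A 6-joint arm with a two-finger parallel gripper is mounted at the origin on the work surface. World frame = base frame: x ahead of the robot, y to its left, z up, the work surface at z = 0. Lengths are in m, angles in rad, forces in N, time in s.
With the tool pointing down it reaches from about 0.3 to 0.875 m from the base axis. Payload 6.4 kg.
Tool frame: the origin (TCP) lies at the very end of the fingers, on their centre line; the grasp point (between the pads) lies 19 mm behind it (ctrl.grip_point_offset is the z of the grasp point in the tool frame, in m); z points along the fingers, y is the direction in which the jaws open and shut (so a half turn about z gives the same grasp; the last joint's range is limited). The gripper opens to 85 mm and grips with 20 to 120 N. Pads are 22 mm wide; open, the fingers measure 114 mm over their backs; the gripper's body (76 mm by 85 mm) begins 54 mm behind the grasp point. The pads swing forward as they close: fully open they stand 13 mm farther back than shut.
Start: joints at [0.946, 0.181, 1.607, -0, 1.354, -0.206], TCP at [0.234, 0.525, 0.231] pointing down, gripper open.
Joint ranges: [-2.99, 2.99], [-0.89, 2.07], [0.3, 2.58], [-1.14, 4.28], [0, 2.63], [-3.12, 3.12]. Speed limits (rad/s): [2.57, 2.57, 3.01, 3.14, 3.14, 3.14].

INTERFACE

Orientations are given as a unit quaternion [w, x, y, z].
In Python, from bench import status, cams, ctrl gives the robot as it stands.
- The arm moves only by the shell command python3 -m handwheel 'ROWS'. ROWS is JSON, a list of rows, each an object with "grip": the finger opening in cm, from 0 to 8.54; "linear": the shift along the tool's x, y, z in cm, a list of three; "rotation": the turn, a rotation vector about the tool's x, y, z in degrees, a list of three. A call has 1 to 12 rows; each row is the pose to reach, as a shift and turn from the pose commanded when the call began, along the tool's axes at that moment; what a row does not reach only later rows make up. A row lasts 1/12 s, in which the tool goes at most 41.7 mm and 7.16 degrees, less where a joint would pass 70% of its speed; a pose out of reach is approached as far as the arm can. A call with a gripper value outside its range is refused whole. The fingers move at their own pace and stop on an object; the grip force is fixed at half the most. Time passes only in rows, so rows that repeat a pose let the fingers close. It gives the time, the measured TCP pose, the force and the opening at its end, in the units of the state.
- status.get_obs(): the state, without advancing time (a new reading comes with each control period).
- cams.camera(name): name is "side" or "top" or "wrist"; returns the picture (480x640x3 uint8, red, green, blue); there is no depth.
- cams.camera_info(name): a dict with "fovy" (degrees; the focal length in pixels is half the picture's height over the tangent of half this angle, whatever the lens; pixels are square), "cx", "cy" (the principal point, pixels), "world_from_camera" (4x4, takes a point from camera to world coordinates); the wrist camera has in their place "mount" (4x4, takes a point from camera to tool coordinates, whose origin is the TCP and whose axes are the flange's). Camera axes: x right, y down, z forward; pixel columns grow to the right and rows downward; lengths in m; the calibration is good to about 2 mm. A picture is of the moment at which its call begins: read the wrist's pose just before it. camera_info takes no time and is no camera call.
- ctrl.hand_in(): hands the job in, once; it reports no verdict.
The state is a dict: "time_s": time; "q": joint angles; "dq": joint speeds; "joint_efforts": joint torques, N m; "eef_pos": TCP position; "eef_rot": TCP orientation; "wrist_force": force on the tool from outside, world axes, zero at the start; "torque": the same for the moment, N m; "opening": opening from 0.0 (shut) to 1.0 (fully open).
Only numpy, scipy, OpenCV 4.12 (cv2) and the standard library are available. Lean on these libraries where they do the work, as an engineer would, in place of code of your own. Each camera call takes 0.05 s, during which the arm holds its last target.

TASK

Swing the retaining latch on top of the bench power supply fully into its catch, then set the lever jack flat on the bench with its round saddle centred under the lift point (the bolt in the tongue that sticks out under the front panel). Give the jack's pump handle a trial stroke, all the way down and all the way back up, then press it all the way down again and finish while holding it down, with the front of the supply raised on the saddle and the latch still closed. Leave the coil, the jar and the hand meter where they are.

Things in the scene. Friction and masses are not known exactly. Their poses are not given: they have to be found in the camera images.
- latch (a joint): Angle (rad) of the retaining latch, a level steel bar 14 mm wide that swings about an upright pin on a post at the robot's side of the supply. 0 = home in its catch (a stop), the bar pointing along lift_point's +x, away from the robot, across the supply's top; starts 1.0 to 1.6 open, anticlockwise from above. Light friction (0.5 N at the knob) keeps it where it is left.
- latch_knob (a point): Middle of the latch's upright round knob, 14 mm diameter, 32 mm tall, standing on the bar 95 mm from the pivot; the bar's upper face is 16 mm below this point. The bar ends 7 mm past the knob. The catch, a small C bracket over the bar on the supply's top, reaches up to 7 mm below this point, 47 mm from the knob towards the pivot.
- latch_pivot (a point): Point on the upright axis of the latch's pin, level with the middle of the knob. The knob moves about it on a level circle of 95 mm radius.
- lift_point (a point): Steel tongue 46 mm wide, 8 thick, sticking out 52 mm under the supply's front panel from its tray. Origin: the lift point, on the underside right below the bolt head (18 mm) seen on top; 65 mm above the bench when down, 41 mm in front of the panel; free space below. Axes: -y points out, away from the supply; z up. The supply's top is 176 mm above the bench. The stand is fixed.
- tray (a joint): Tilt (rad) of the hinged tray with the power supply (about 2 kg, varies). 0 = down on the stand; grows as the front with the tongue goes up. The hinge is at the back, 288 mm from the lift point and level with it. A full stroke of the properly placed jack raises it to about 0.08; raised enough from 0.055.
- jack_grip (a point): Where to grip the loose lever jack (0.8 kg): upright steel tower, 36 mm long (x), 32 across (y), top 106 mm above the jack's underside. This point: mid-tower, 84 mm above the underside. Axes: +x along the jack to its saddle, -x to its handle, z up. Base plate 64 mm wide, 10 thick, from 95 mm behind to 70 ahead of the tower. The lever's cross pin is in the tower, 55 mm up.
- pump (a joint): Angle (rad) of the jack's lever. 0 = handle up and saddle low (a weak spring returns it there); 0.45 = handle all the way down (stop). Counts as down from 0.37, as up below 0.10. Pressing takes about 2 to 3 N at the paddle unloaded, 6 to 12 N with the supply on the saddle; let go, it comes up again.
- saddle (a point): Round steel saddle of the jack, a ball head of 16 mm radius; origin at the ball's centre, 90 mm from the lever's pin. With the handle up the centre is 87 mm ahead of the tower's middle (jack +x) and 33 mm above the jack's underside, so its top is at 49 mm; with the handle down, 88 mm ahead and 73 mm up.
- paddle (a point): Rubber paddle, 50 x 50 x 10 mm, at the end of the pump handle, pressed from above; origin at its middle, 175 mm from the lever's pin. Handle up: 164 mm behind the tower's middle and 115 mm above the jack's underside; handle down: 174 mm behind, 38 mm up. Its upper face slopes up towards its outer end by 0.22 rad with the handle up, down by 0.23 with it down.
- coil: Bystander: copper coil on a bobbin, 68 mm diameter, 60 mm tall, standing; origin under its centre. Leave it alone.
- jar: Bystander: glass jar with a steel cap, 56 mm diameter, 85 mm tall; origin under its centre. Leave it alone.
- meter: Bystander: black hand meter lying flat, 75 by 145 by 34 mm (40 mm over its dial); origin under its centre. Leave it alone.

How it is judged:
On the way, in this order (a step that is already met when the one before it is completed fails the run):
1. the latch is swung into its catch (value of joint latch below 0.06 rad), for 0.2 s.
2. the jack stands flat on the bench, handle up, its saddle under the lift point (value of joint latch below 0.06 rad and horizontal distance between saddle and lift_point below 0.014 m and angle between jack_grip's own z axis and vertical below 0.06 rad and height (world z) of jack_grip below 0.088 m and value of joint pump below 0.1 rad and value of joint tray below 0.012 rad), for 0.2 s.
3. the trial stroke: handle all the way down, the supply's front raised on the saddle (horizontal distance between saddle and lift_point below 0.014 m and value of joint pump above 0.37 rad and value of joint tray above 0.055 rad), for 0.1 s.
4. the handle is all the way up again and the tray down (value of joint pump below 0.1 rad and value of joint tray below 0.012 rad), for 0.1 s.
5. the handle is all the way down again (all of step 3), for 0.2 s.
At the end, for the whole second after the job is handed in: Fingers or arm press the paddle over 1.5 N, lever over 0.37 rad; tray over 0.055 rad, still, on the saddle with over 2 N; saddle within 14 mm of the lift point from above; jack flat on the bench; latch within 0.06 rad of home. Bystanders moved under 25 mm throughout (all of step 5 and value of joint latch below 0.06 rad and angle between jack_grip's own z axis and vertical below 0.06 rad and height (world z) of jack_grip below 0.088 m and contact force between pump and tray above 2 N and contact force between any of the fingers, the arm and pump above 1.5 N and velocity of joint tray below 0.05 rad/s); the arm keeps its last pose, push and grip.
It fails at once if the coil is moved more than 25 mm (distance of coil from where it was at the start of the episode above 0.025 m).
It fails at once if the jar is moved more than 25 mm (distance of jar from where it was at the start of the episode above 0.025 m).
It fails at once if the meter is moved more than 25 mm (distance of meter from where it was at the start of the episode above 0.025 m).
It also fails if it takes over 72 s, if anything falls off the work surface, if the arm or the gripper's body presses on something with over 40 N, if the wrist force passes 120 N, or if a joint passes its speed limit or range.

## Working session

There is one attempt and no reset: what is moved stays moved. The work goes in short steps, Python scripts to look and compute and a shell command to move; the robot and the scene stay as the last step left them, time stands still between calls to the robot, and variables do not carry over. Pictures are saved under pics/ and viewed, and the job is handed in when it is done.

```bash
ls; mkdir -p pics; python3 - <<'E'
from bench import status,cams,ctrl
import cv2
print(status.get_obs()); print(ctrl.grip_point_offset)
for n in ("side","top","wrist"):
    print(n,cams.camera_info(n)); cv2.imwrite(f"pics/{n}0.png",cams.camera(n)[:,:,::-1])
E
```

```text
pics
{'time_s': 0.0, 'q': array([ 9.45710678e-01,  1.81548998e-01,  1.60802439e+00, -5.68368165e-06,
        1.35382321e+00, -2.06290459e-01]), 'dq': array([-4.54390916e-05, -5.29952164e-04,  1.65988406e-03, -6.54480903e-04,
       -8.46417647e-04,  1.00220695e-03]), 'joint_efforts': array([-2.72752979e-03, -4.44898117e+01, -3.51309335e+01, -5.59261316e-04,
        9.63793223e-03, -1.24305822e-05]), 'eef_pos': array([0.23346995, 0.52484537, 0.23037178]), 'eef_rot': array([-3.61695024e-04,  2.07870005e-01,  9.78156044e-01, -8.26278253e-04]), 'wrist_force': array([ 0.93743425, -0.95045801, -0.57945824]), 'torque': array([-0.02293111, -0.05591475, -0.05465757]), 'opening': 1.0032132988564613}
-0.0187
side {'fovy': 57.5719016289658, 'cx': 318.56431584444914, 'cy': 244.82932332450093, 'world_from_camera': array([[ 0.71190591, -0.49577934,  0.49738598,  0.02011849],
       [-0.7019939 , -0.48234568,  0.52397253, -0.63939188],
       [-0.01986277, -0.72218107, -0.69141881,  0.94693159],
       [ 0.        ,  0.        ,  0.        ,  1.        ]])}
top {'fovy': 49.46774243794543, 'cx': 328.91421588228803, 'cy': 236.43749716585612, 'world_from_camera': array([[-0.02717531, -0.98425228,  0.1746681 ,  0.38742183],
       [-0.99943934,  0.02333351, -0.02401133, -0.03852618],
       [ 0.01955759, -0.17522268, -0.98433455,  1.25916602],
       [ 0.        ,  0.        ,  0.        ,  1.        ]])}
wrist {'fovy': 58.90789442699502, 'cx': 319.2295733887219, 'cy': 240.53495157302336, 'mount': array([[ 1.00775005e-03, -9.51950780e-01, -3.06249403e-01,
         7.95425615e-02],
       [ 9.99999481e-01,  1.00579599e-03,  1.64184004e-04,
        -2.77337516e-04],
       [ 1.51729330e-04, -3.06249409e-01,  9.51951299e-01,
        -1.43159117e-01],
       [ 0.00000000e+00,  0.00000000e+00,  0.00000000e+00,
         1.00000000e+00]])}
```

View pics/side0.png

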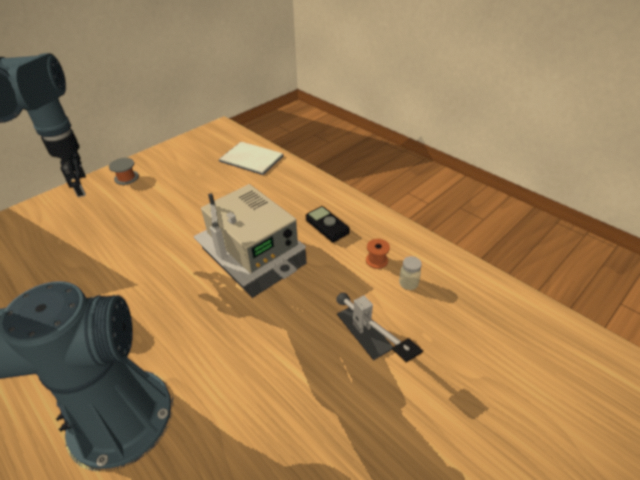

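View pics/top0.png

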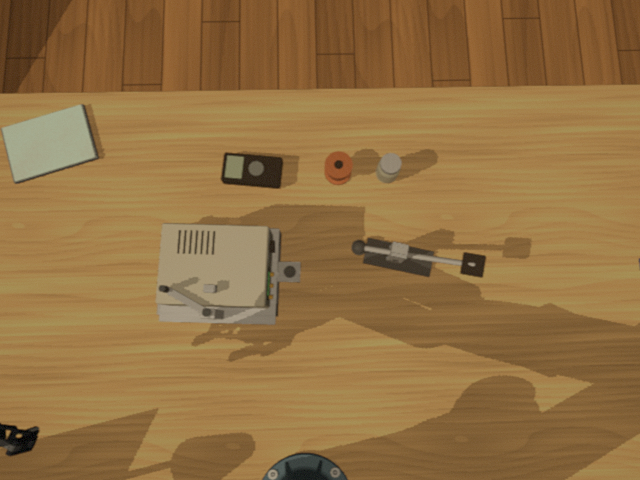

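View pics/wrist0.png

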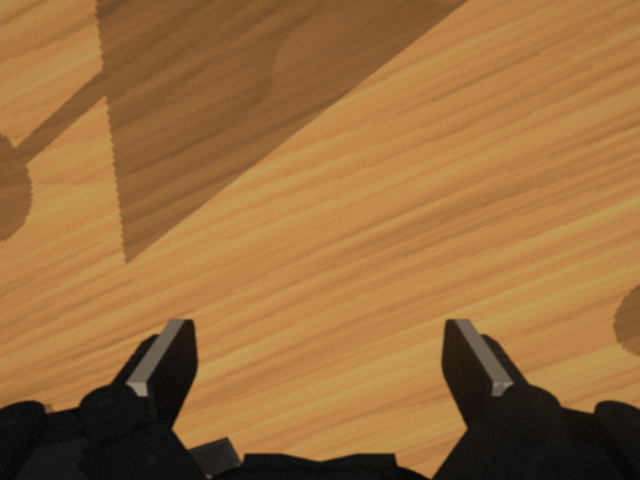

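The top view has the supply on the left with its tongue at about (290,271). The jack is at about (400,252) with its saddle pointing at the supply. The latch knob is at about (164,289) and its pivot at about (207,312). I'll zoom in on these for measurement.

```bash
cat > h.py <<'E'
import numpy as np,cv2
from bench import status,cams,ctrl
from scipy.spatial.transform import Rotation as R
def T(q,p):
    M=np.eye(4);M[:3,:3]=R.from_quat([q[1],q[2],q[3],q[0]]).as_matrix();M[:3,3]=p;return M
def cam(n,obs=None):
    i=cams.camera_info(n);f=240/np.tan(np.radians(i['fovy'])/2)
    if n=='wrist':
        o=obs or status.get_obs();M=T(o['eef_rot'],o['eef_pos'])@i['mount']
    else: M=i['world_from_camera']
    return f,i['cx'],i['cy'],M
def ray(n,u,v,obs=None):
    f,cx,cy,M=cam(n,obs);d=M[:3,:3]@np.array([(u-cx)/f,(v-cy)/f,1]);return M[:3,3],d/np.linalg.norm(d)
def onz(n,u,v,z,obs=None):
    o,d=ray(n,u,v,obs);return o+d*(z-o[2])/d[2]
def proj(n,P,obs=None):
    f,cx,cy,M=cam(n,obs);p=M[:3,:3].T@(np.asarray(P)-M[:3,3]);return cx+f*p[0]/p[2],cy+f*p[1]/p[2]
def tri(r1,r2):
    (a,d),(b,e)=r1,r2
    s=np.linalg.lstsq(np.c_[d,-e],b-a,rcond=None)[0];p,q=a+s[0]*d,b+s[1]*e
    return (p+q)/2,np.linalg.norm(p-q)
def crop(src,dst,x,y,w,h,k):
    im=cv2.imread(src)[y:y+h,x:x+w];cv2.imwrite(dst,cv2.resize(im,None,fx=k,fy=k,interpolation=cv2.INTER_CUBIC))
E
python3 - <<'E'
from h import *
crop('pics/top0.png','pics/t_a.png',145,210,160,120,5)
crop('pics/top0.png','pics/t_b.png',340,225,160,70,5)
crop('pics/side0.png','pics/s_a.png',190,180,130,120,5)
crop('pics/side0.png','pics/s_b.png',325,280,110,85,6)
E
```

```text
(no output)
```

View pics/t_a.png

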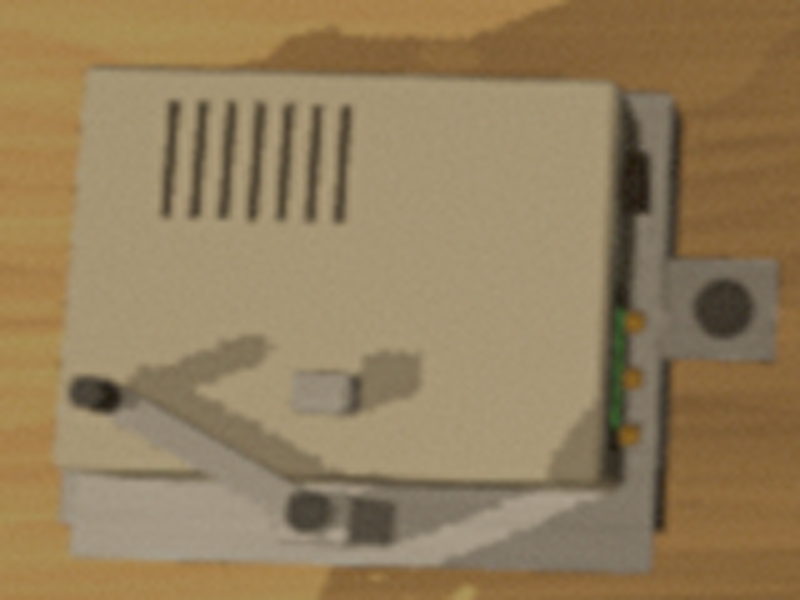

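View pics/t_b.png

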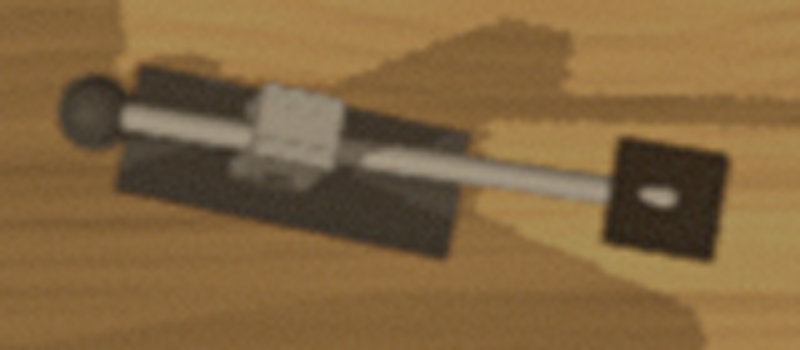

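View pics/s_a.png

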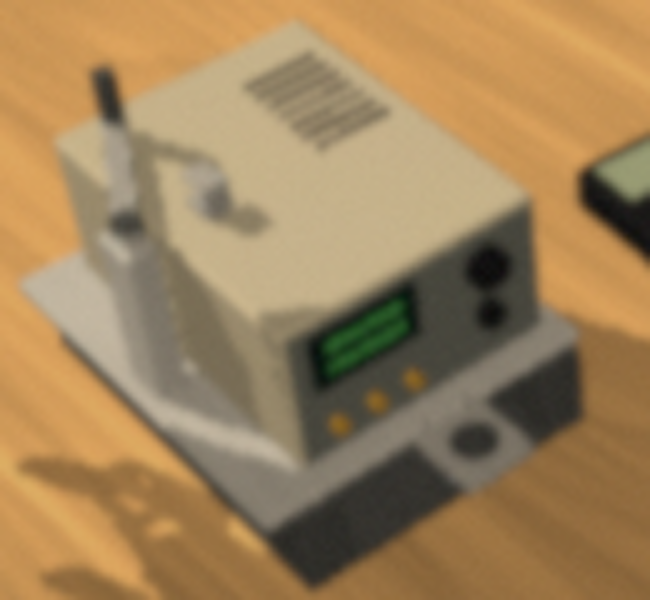

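View pics/s_b.png

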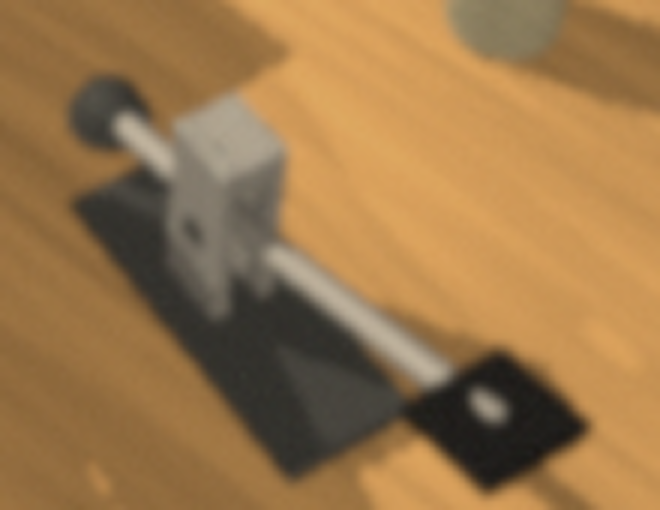

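```bash
python3 - <<'E'
from h import *
np.set_printoptions(precision=4,suppress=True)
P={}
for n,t,s in [('knob',(163.8,288.4),(211.2,199)),('pivot',(206.6,311.6),(214.6,224.2)),('bolt',(289.2,271.2),(284.4,267.6)),('ball',(358.6,247),(342.1,297.6)),('towertop',(399.6,249.8),(363.1,302.4)),('paddle',(473,264.2),(407.1,349.6))]:
    p,e=tri(ray('top',*t),ray('side',*s));P[n]=p;print(n,p,e)
print('ball z33',onz('top',358.6,247,.033),onz('side',342.1,297.6,.033))
print('tower z106',onz('top',399.6,249.8,.106),onz('side',363.1,302.4,.106))
print('paddle z119',onz('top',473,264.2,.119),onz('side',407.1,349.6,.119))
print('bolt z79',onz('top',289.2,271.2,.079),onz('side',284.4,267.6,.079))
# supply dir: top face edges z .176; tongue edges
c=lambda x,y:(145+(x+.5)/5-.5,210+(y+.5)/5-.5)
a=onz('top',*c(90,66),.176);b=onz('top',*c(612,82),.176);d=onz('top',*c(600,483),.176)
print('back edge y-dir',np.degrees(np.arctan2(*(a-b)[:2])), 'front edge x', np.degrees(np.arctan2((b-d)[1],(b-d)[0])),a,b,d)
for n in P: print(n,np.linalg.norm(P['knob']-P['pivot']) if n=='knob' else '')
E
```

```text
knob [0.4765 0.2708 0.2028] 0.0003637333477448108
pivot [0.4279 0.1873 0.1908] 0.0015470278961455426
bolt [0.5194 0.0254 0.0735] 7.418093982373449e-05
ball [ 0.5775 -0.1384  0.0338] 0.00028751193265128374
towertop [ 0.558  -0.2246  0.1059] 0.0004773563437760824
paddle [ 0.5202 -0.3848  0.1157] 0.0002671761315977456
ball z33 [ 0.5777 -0.1385  0.033 ] [ 0.5779 -0.1379  0.033 ]
tower z106 [ 0.5578 -0.2245  0.106 ] [ 0.5582 -0.2248  0.106 ]
paddle z119 [ 0.5198 -0.3837  0.119 ] [ 0.5184 -0.3859  0.119 ]
bolt z79 [0.5188 0.025  0.079 ] [0.5162 0.0212 0.079 ]
back edge y-dir 3.1273271556828948 front edge x -2.0451307550444557 [0.6171 0.2849 0.176 ] [0.6051 0.0654 0.176 ] [0.437  0.0714 0.176 ]
knob 0.09734055190149322
pivot 
bolt 
ball 
towertop 
paddle
```

```bash
cat >> h.py <<'E'
np.set_printoptions(precision=4,suppress=True)
def Rdown(jaw):  # jaw yaw deg; tool y along jaw dir, z down
    a=np.radians(jaw);y=np.array([np.cos(a),np.sin(a),0]);z=np.array([0,0,-1.]);return np.c_[np.cross(y,z),y,z]
def plan(wps,pose=None):
    """wps: [(pos,jawyaw)], prints rows rel. to current (or given commanded (p,R))"""
    if pose is None:
        o=status.get_obs();M=T(o['eef_rot'],o['eef_pos']);p,Rc=M[:3,3],M[:3,:3]
    else: p,Rc=pose
    print('jaw now',np.degrees(np.arctan2(Rc[1,1],Rc[0,1])),'pos',p)
    for q,j in wps:
        l=Rc.T@(np.array(q)-p)*100;r=np.degrees(R.from_matrix(Rc.T@Rdown(j)).as_rotvec())
        print('lin',np.round(l,2),'rot',np.round(r,1))
E
python3 - <<'E'
from h import *
k=np.array([.4765,.2708]);
plan([([*k,.26],125),([*k,.192],125)])
E
```

```text
jaw now 66.00563115313113 pos [0.2336 0.525  0.2306]
lin [-32.53 -13.35  -2.93] rot [ -0.1  -0.1 -59. ]
lin [-32.53 -13.34   3.87] rot [ -0.1  -0.1 -59. ]
```

```bash
python3 -m handwheel '[{"grip":5,"linear":[-4,-1.5,-2.9],"rotation":[0,0,-7]},{"grip":5,"linear":[-32.5,-13.3,-2.9],"rotation":[0,0,-59]},{"grip":5,"linear":[-32.5,-13.3,-2.9],"rotation":[0,0,-59]},{"grip":5,"linear":[-32.5,-13.3,-2.9],"rotation":[0,0,-59]},{"grip":5,"linear":[-32.5,-13.3,-2.9],"rotation":[0,0,-59]},{"grip":5,"linear":[-32.5,-13.3,-2.9],"rotation":[0,0,-59]},{"grip":5,"linear":[-32.5,-13.3,-2.9],"rotation":[0,0,-59]},{"grip":5,"linear":[-32.5,-13.3,-2.9],"rotation":[0,0,-59]},{"grip":5,"linear":[-32.5,-13.3,-2.9],"rotation":[0,0,-59]},{"grip":5,"linear":[-32.5,-13.3,-2.9],"rotation":[0,0,-59]},{"grip":5,"linear":[-32.5,-13.3,-2.9],"rotation":[0,0,-59]},{"grip":5,"linear":[-32.5,-13.3,-2.9],"rotation":[0,0,-59]}]'; python3 - <<'E'
from h import *
plan([([.4765,.2708,.26],125),([.4765,.2708,.192],125)])
o=status.get_obs();im=cams.camera('wrist');cv2.imwrite('pics/w1.png',im[:,:,::-1])
print(proj('wrist',[.4765,.2708,.203],o),proj('wrist',[.4279,.1873,.19],o))
E
```

```text
time_s: 1.15
eef_pos: [0.4766, 0.2713, 0.2599]
eef_rot: [-0.001, -0.299, 0.954, 0.0]
wrist_force: [-0.9, -0.2, -0.4]
opening: 0.588
jaw now 124.80980511771565 pos [0.4766 0.2713 0.2599]
lin [ 0.03 -0.04 -0.01] rot [ 0.  -0.1 -0.2]
lin [ 0.03 -0.05  6.79] rot [ 0.  -0.1 -0.2]
(np.float64(316.6736088907884), np.float64(268.1459447613072)) (np.float64(230.00665693382558), np.float64(84.60732025842645))
```

View pics/w1.png

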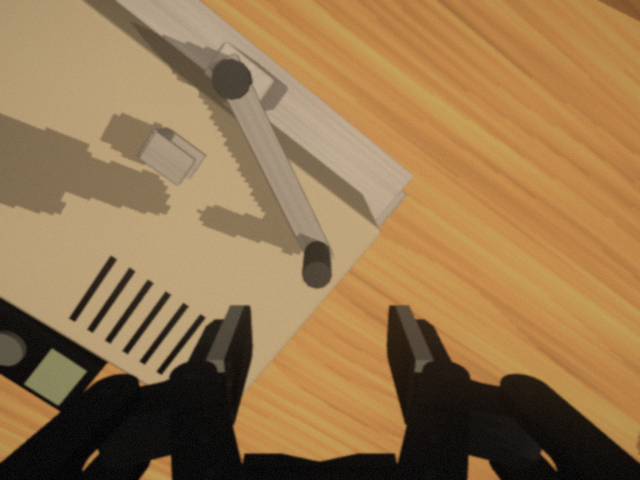

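```bash
python3 -m handwheel '[{"grip":5,"linear":[0,0,3],"rotation":[0,0,0]},{"grip":5,"linear":[0,0,6.7],"rotation":[0,0,0]},{"grip":2.5,"linear":[0,0,6.7],"rotation":[0,0,0]},{"grip":2.5,"linear":[0,0,6.7],"rotation":[0,0,0]},{"grip":2.5,"linear":[0,0,6.7],"rotation":[0,0,0]},{"grip":2.5,"linear":[0,0,6.7],"rotation":[0,0,0]}]'; python3 - <<'E'
from h import *
pv=np.array([.4279,.1873]);z=.193
w=[]
for a,j in [(50,122),(40,116),(30,110),(20,104),(12,98),(6,94),(2,90),(-1,90),(-4,90),(-6,90)]:
    t=np.radians(a);w.append(([*(pv+.0955*np.array([np.cos(t),np.sin(t)])),z],j))
plan(w)
E
```

```text
time_s: 1.7
eef_pos: [0.4776, 0.2727, 0.1958]
eef_rot: [0.002, -0.301, 0.954, 0.0]
wrist_force: [0.1, 0.0, 0.6]
opening: 0.292
jaw now 125.05597023457827 pos [0.4776 0.2727 0.1958]
lin [-0.25 -1.68  0.28] rot [-0.1  0.2  3.1]
lin [-0.54 -3.32  0.28] rot [-0.   0.2  9.1]
lin [-0.54 -4.98  0.28] rot [-0.   0.2 15.1]
lin [-0.24 -6.62  0.28] rot [-0.   0.2 21.1]
lin [ 0.19 -7.88  0.28] rot [-0.   0.2 27.1]
lin [ 0.63 -8.78  0.28] rot [-0.   0.2 31.1]
lin [ 0.97 -9.35  0.28] rot [ 0.   0.2 35.1]
lin [ 1.26 -9.76  0.28] rot [ 0.   0.2 35.1]
lin [  1.56 -10.16   0.28] rot [ 0.   0.2 35.1]
lin [  1.78 -10.41   0.28] rot [ 0.   0.2 35.1]
```

```bash
python3 -m handwheel '[{"grip":2.5,"linear":[-0.25,-1.7,0],"rotation":[0,0,3]},{"grip":2.5,"linear":[-0.54,-3.3,0],"rotation":[0,0,9]},{"grip":2.5,"linear":[-0.54,-5,0],"rotation":[0,0,15]},{"grip":2.5,"linear":[-0.24,-6.6,0],"rotation":[0,0,21]},{"grip":2.5,"linear":[0.2,-7.9,0],"rotation":[0,0,27]},{"grip":2.5,"linear":[0.6,-8.8,0],"rotation":[0,0,31]},{"grip":2.5,"linear":[1,-9.35,0],"rotation":[0,0,35]},{"grip":2.5,"linear":[1.25,-9.75,0],"rotation":[0,0,35]},{"grip":2.5,"linear":[1.55,-10.1,0],"rotation":[0,0,35]},{"grip":2.5,"linear":[1.6,-10.2,0],"rotation":[0,0,35]}]'; python3 - <<'E'
from h import *
o=status.get_obs();im=cams.camera('wrist');cv2.imwrite('pics/w2.png',im[:,:,::-1])
cv2.imwrite('pics/top2.png',cams.camera('top')[:,:,::-1]);crop('pics/top2.png','pics/t2.png',145,210,160,120,5)
E
```

```text
time_s: 2.53
eef_pos: [0.5226, 0.1787, 0.1945]
eef_rot: [0.001, -0.001, 1.0, 0.0]
wrist_force: [0.6, 0.3, 0.0]
opening: 0.293
```

View pics/w2.png

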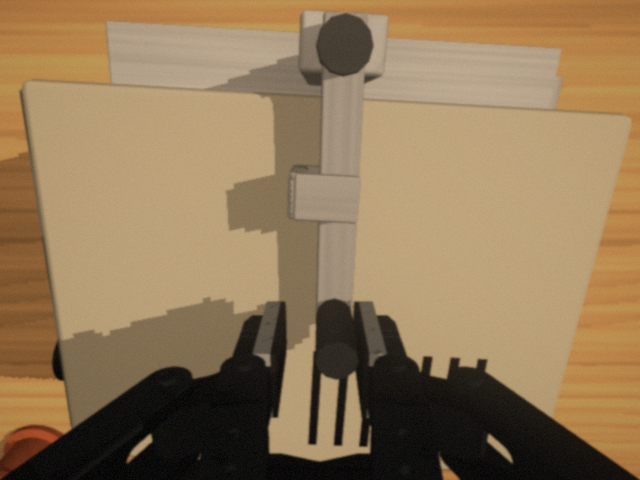

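View pics/t2.png

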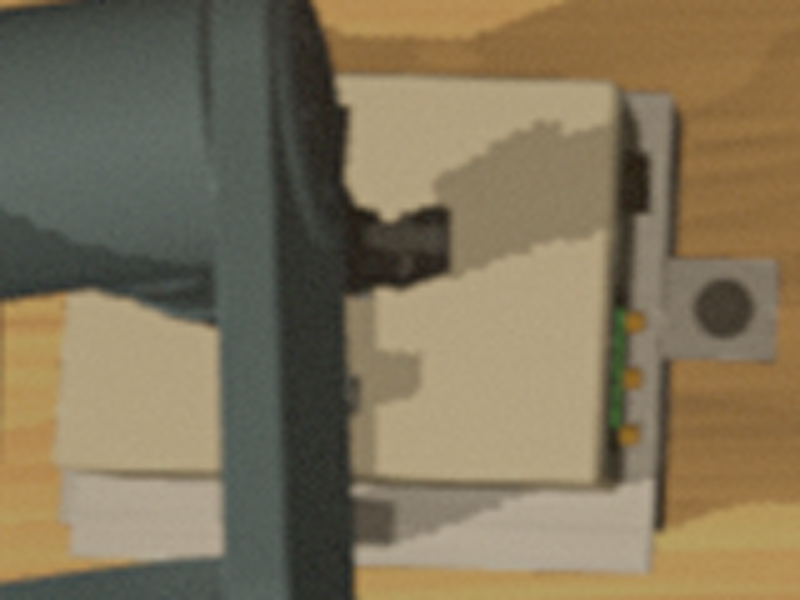

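```bash
for i in 1; do python3 -m handwheel '[{"grip":2.5,"linear":[0,-0.2,0],"rotation":[0,0,0]},{"grip":2.5,"linear":[0,-0.4,0],"rotation":[0,0,0]},{"grip":2.5,"linear":[0,-0.4,0],"rotation":[0,0,0]}]'; done
```

```text
time_s: 2.88
eef_pos: [0.522, 0.1757, 0.1934]
eef_rot: [0.0, -0.0, 1.0, 0.001]
wrist_force: [0.5, 3.8, 0.9]
opening: 0.292
```

```bash
python3 -m handwheel '[{"grip":2.5,"linear":[0,-0.2,0],"rotation":[0,0,0]},{"grip":2.5,"linear":[0,-0.3,0],"rotation":[0,0,0]},{"grip":2.5,"linear":[0,-0.3,0],"rotation":[0,0,0]},{"grip":2.5,"linear":[0,-0.3,0],"rotation":[0,0,0]}]';  python3 - <<'E'
from h import *
o=status.get_obs();im=cams.camera('wrist');cv2.imwrite('pics/w3.png',im[:,:,::-1]);print(o['eef_pos'],o['wrist_force'])
E
```

```text
time_s: 3.22
eef_pos: [0.522, 0.1752, 0.1934]
eef_rot: [0.0, -0.001, 1.0, 0.003]
wrist_force: [1.6, 14.7, -1.8]
opening: 0.291
[0.522  0.1752 0.1934] [ 1.6412 14.6861 -1.8166]
```

View pics/w3.png

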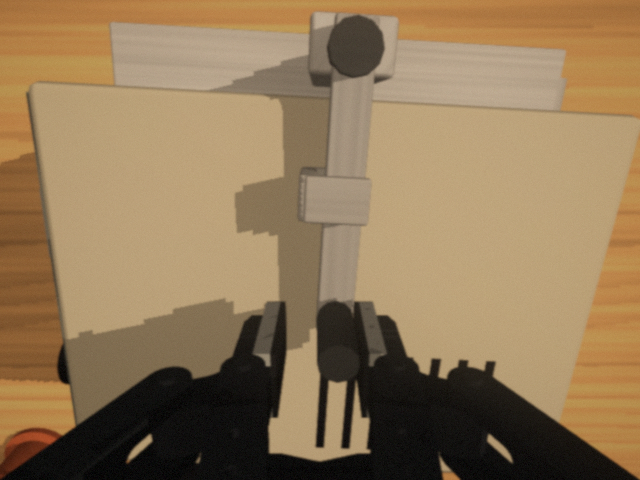

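The force rises to 14.7 N over 0.5 mm of travel, so the bar is against its stop and lying inside the C bracket at about (335,198). Next I release the knob and go to the jack.

```bash
python3 -m handwheel '[{"grip":2.5,"linear":[0,0.3,0],"rotation":[0,0,0]},{"grip":2.5,"linear":[0,0.3,0],"rotation":[0,0,0]},{"grip":3.5,"linear":[0,0.3,-3],"rotation":[0,0,0]},{"grip":5,"linear":[0,0.3,-7],"rotation":[0,0,0]},{"grip":7,"linear":[0,0.3,-7],"rotation":[0,0,0]}]'; python3 - <<'E'
from h import *
o=status.get_obs();im=cams.camera('wrist');cv2.imwrite('pics/w4.png',im[:,:,::-1])
plan([([.558,-.2246,.24],-13),([.558,-.2246,.18],-13)])
E
```

```text
time_s: 3.68
eef_pos: [0.5256, 0.1749, 0.271]
eef_rot: [0.006, -0.0, 1.0, 0.0]
wrist_force: [1.6, 0.5, 2.6]
opening: 0.679
jaw now 90.00508357522226 pos [0.5247 0.1747 0.268 ]
lin [ -3.3  -39.93   2.84] rot [  0.4   0.4 103. ]
lin [ -3.25 -39.93   8.84] rot [  0.4   0.4 103. ]
```

View pics/w4.png

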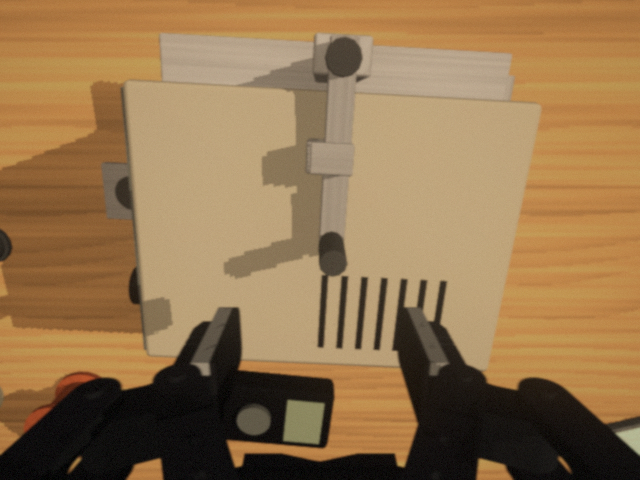

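The latch stays home inside the bracket. Moving to hover over the jack.

```bash
python3 -m handwheel '[{"grip":7,"linear":[-3.3,-40,3],"rotation":[0,0,103]},{"grip":7,"linear":[-3.3,-40,3],"rotation":[0,0,103]},{"grip":7,"linear":[-3.3,-40,3],"rotation":[0,0,103]},{"grip":7,"linear":[-3.3,-40,3],"rotation":[0,0,103]},{"grip":7,"linear":[-3.3,-40,3],"rotation":[0,0,103]},{"grip":7,"linear":[-3.3,-40,3],"rotation":[0,0,103]},{"grip":7,"linear":[-3.3,-40,3],"rotation":[0,0,103]},{"grip":7,"linear":[-3.3,-40,3],"rotation":[0,0,103]},{"grip":7,"linear":[-3.3,-40,3],"rotation":[0,0,103]},{"grip":7,"linear":[-3.3,-40,3],"rotation":[0,0,103]},{"grip":7,"linear":[-3.3,-40,3],"rotation":[0,0,103]},{"grip":7,"linear":[-3.3,-40,3],"rotation":[0,0,103]}]'; python3 - <<'E'
from h import *
plan([([.558,-.2246,.18],-13)])
E
```

```text
time_s: 4.73
eef_pos: [0.5538, -0.2276, 0.2314]
eef_rot: [-0.001, 0.685, 0.728, -0.001]
wrist_force: [-0.1, 0.2, -0.9]
opening: 0.822
jaw now 3.4923981907284767 pos [ 0.5538 -0.2276  0.2314]
lin [0.27 0.45 5.14] rot [-0.2 -0.  16.5]
```

```bash
python3 -m handwheel '[{"grip":7,"linear":[0.2,0.3,1],"rotation":[0,0,7]},{"grip":7,"linear":[0.3,0.45,2],"rotation":[0,0,14]},{"grip":7,"linear":[0.3,0.45,3.5],"rotation":[0,0,16.5]},{"grip":7,"linear":[0.3,0.45,3.5],"rotation":[0,0,16.5]},{"grip":7,"linear":[0.3,0.45,3.5],"rotation":[0,0,16.5]}]'; python3 - <<'E'
from h import *
o=status.get_obs();im=cams.camera('wrist');cv2.imwrite('pics/w5.png',im[:,:,::-1])
print(o['eef_pos'])
for p in [[.558,-.2246,.106],[.5775,-.1384,.033],[.52,-.3848,.119]]: print(proj('wrist',p,o))
plan([([.558,-.2246,.065],-13)])
E
```

```text
time_s: 5.15
eef_pos: [0.5582, -0.2215, 0.1966]
eef_rot: [-0.002, 0.779, 0.627, -0.001]
wrist_force: [0.2, 0.5, -0.1]
opening: 0.817
[ 0.5582 -0.2215  0.1966]
(np.float64(322.4543794238933), np.float64(250.86134470981642))
(np.float64(323.39887764035717), np.float64(93.3471180814189))
(np.float64(317.45128202389697), np.float64(488.7422797583897))
jaw now -12.344118272896004 pos [ 0.5589 -0.2218  0.1978]
lin [-0.29 -0.01 13.28] rot [-0.1 -0.   0.7]
```

View pics/w5.png

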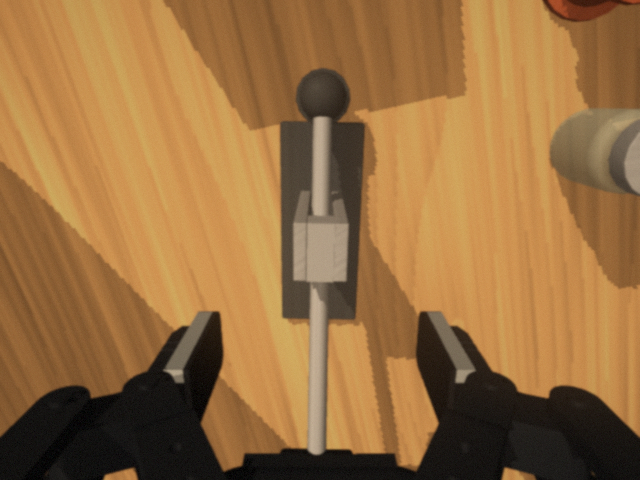

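```bash
python3 -m handwheel '[{"grip":7,"linear":[-0.3,0,3],"rotation":[0,0,0.7]},{"grip":7,"linear":[-0.3,0,6],"rotation":[0,0,0.7]},{"grip":7,"linear":[-0.3,0,9],"rotation":[0,0,0.7]},{"grip":7,"linear":[-0.3,0,11.5],"rotation":[0,0,0.7]},{"grip":7,"linear":[-0.3,0,12.7],"rotation":[0,0,0.7]},{"grip":7,"linear":[-0.3,0,12.7],"rotation":[0,0,0.7]},{"grip":7,"linear":[-0.3,0,12.7],"rotation":[0,0,0.7]}]'; python3 - <<'E'
from h import *
plan([([.558,-.2246,.065],-13)])
E
```

```text
time_s: 5.78
eef_pos: [0.5591, -0.225, 0.072]
eef_rot: [0.0, 0.783, 0.622, 0.0]
wrist_force: [0.1, -1.0, 1.1]
opening: 0.825
jaw now -13.102658905217602 pos [ 0.5591 -0.225   0.072 ]
lin [ 0.02 -0.12  0.7 ] rot [ 0.   0.  -0.1]
```

```bash
python3 -m handwheel '[{"grip":7,"linear":[0,-0.1,0.4],"rotation":[0,0,0]},{"grip":2.5,"linear":[0,-0.1,0.4],"rotation":[0,0,0]},{"grip":2.5,"linear":[0,-0.1,0.4],"rotation":[0,0,0]},{"grip":2.5,"linear":[0,-0.1,0.4],"rotation":[0,0,0]},{"grip":2.5,"linear":[0,-0.1,0.4],"rotation":[0,0,0]},{"grip":2.5,"linear":[0,-0.1,0.4],"rotation":[0,0,0]},{"grip":2.5,"linear":[0,-0.1,0.4],"rotation":[0,0,0]},{"grip":2.5,"linear":[0,-0.1,0.4],"rotation":[0,0,0]}]'; python3 - <<'E'
from h import *
o=status.get_obs();im=cams.camera('top');cv2.imwrite('pics/top3.png',im[:,:,::-1]);crop('pics/top3.png','pics/t3.png',280,200,220,120,3)
print(o['eef_pos'],o['opening'],o['wrist_force'],o['q'])
im=cams.camera('wrist');cv2.imwrite('pics/w6.png',im[:,:,::-1])
E
```

```text
time_s: 6.45
eef_pos: [0.5581, -0.2248, 0.0685]
eef_rot: [0.001, 0.783, 0.622, 0.0]
wrist_force: [-3.5, 2.0, 6.2]
opening: 0.368
[ 0.5581 -0.2248  0.0685] 0.36803614870652035 [-3.5165  1.9665  6.1808] [-0.5799  0.4273  1.6511 -0.0002  1.0621 -0.3505]
```

View pics/t3.png

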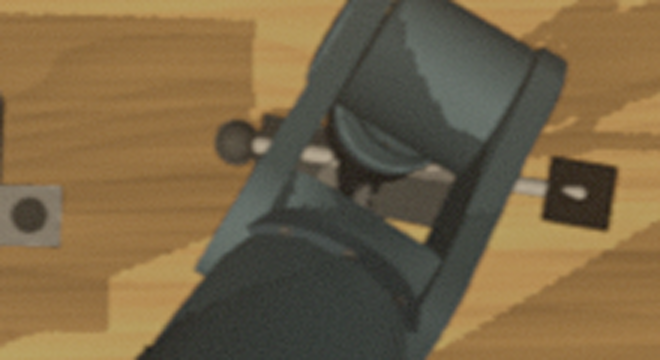

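View pics/w6.png

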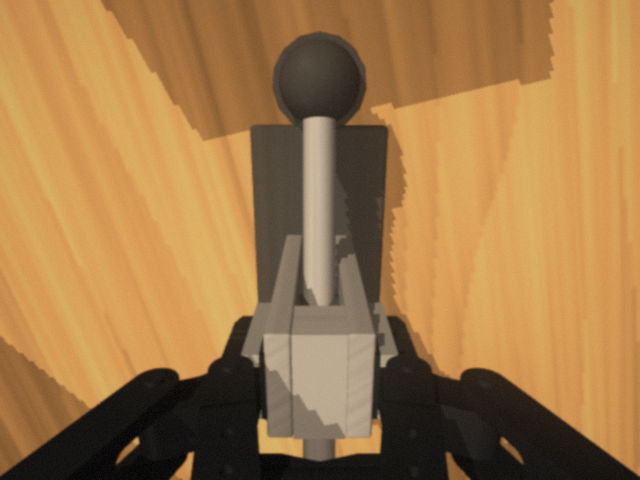

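```bash
python3 - <<'E'
from h import *
o=status.get_obs();M=T(o['eef_rot'],o['eef_pos'])
b=onz('wrist',320,80,.033,o);print('ball',b,'tool',M[:3,:3].T@(b-M[:3,3]))
c=lambda x,y:(145+(x+.5)/5-.5,210+(y+.5)/5-.5)
E=[onz('top',*c(*p),.073) for p in [(778,260),(775,361)]];print(E,np.linalg.norm(E[0]-E[1]));m=(E[0]+E[1])/2;print('from edge',m+.011*np.array([.045,.999,0]))
d=np.array([.0,0,0])
E
```

```text
ball [ 0.5772 -0.1396  0.033 ] tool [ 0.0873 -0.0008  0.0355]
[array([ 0.5409, -0.0001,  0.073 ]), array([0.4947, 0.0021, 0.073 ])] 0.046294962095069545
from edge [0.5183 0.012  0.073 ]
```

```bash
python3 - <<'E'
from h import *
plan([([.558,-.2248,.0755],-13),([.516,-.13,.0755],-2.7)])
E
```

```text
jaw now -13.134463845910615 pos [ 0.5581 -0.2248  0.0685]
lin [-0.   -0.01 -0.7 ] rot [ 0.1  0.  -0.1]
lin [ 8.27 -6.25 -0.71] rot [  0.1   0.  -10.4]
```

```bash
python3 -m handwheel '[{"grip":2.5,"linear":[0,0,-0.4],"rotation":[0,0,0]},{"grip":2.5,"linear":[0,0,-0.8],"rotation":[0,0,0]},{"grip":2.5,"linear":[0,0,-0.8],"rotation":[0,0,0]},{"grip":2.5,"linear":[2,-1.5,-0.8],"rotation":[0,0,-2.5]},{"grip":2.5,"linear":[4,-3,-0.8],"rotation":[0,0,-5]},{"grip":2.5,"linear":[6,-4.5,-0.8],"rotation":[0,0,-7.5]},{"grip":2.5,"linear":[8.3,-6.25,-0.8],"rotation":[0,0,-10.4]},{"grip":2.5,"linear":[8.3,-6.25,-0.8],"rotation":[0,0,-10.4]},{"grip":2.5,"linear":[8.3,-6.25,-0.8],"rotation":[0,0,-10.4]}]'; python3 - <<'E'
from h import *
o=status.get_obs();im=cams.camera('wrist');cv2.imwrite('pics/w7.png',im[:,:,::-1])
plan([([.516,-.0618,.0755],-2.7)])
im=cams.camera('side');cv2.imwrite('pics/s7.png',im[:,:,::-1]);crop('pics/s7.png','pics/s7c.png',230,220,180,130,4)
E
```

```text
time_s: 7.3
eef_pos: [0.5143, -0.1274, 0.0743]
eef_rot: [-0.001, 0.723, 0.691, -0.0]
wrist_force: [0.6, -0.8, -8.0]
opening: 0.367
jaw now -2.6916058875067024 pos [ 0.5154 -0.1288  0.0749]
lin [ 6.7  -0.26 -0.06] rot [-0. -0.  0.]
```

View pics/w7.png

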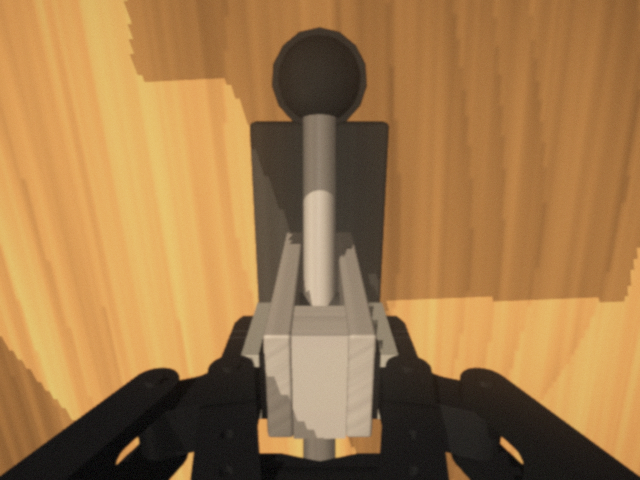

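View pics/s7c.png

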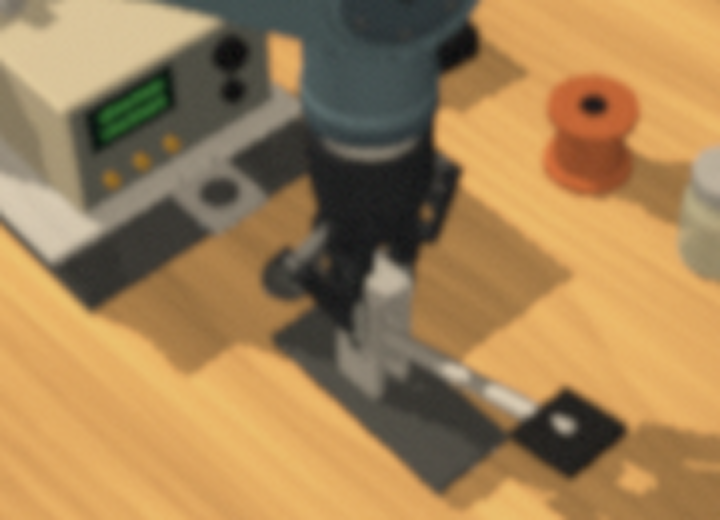

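```bash
python3 -m handwheel '[{"grip":2.5,"linear":[2,-0.2,0],"rotation":[0,0,0]},{"grip":2.5,"linear":[3.5,-0.26,0],"rotation":[0,0,0]},{"grip":2.5,"linear":[5,-0.26,0],"rotation":[0,0,0]},{"grip":2.5,"linear":[5.5,-0.26,0],"rotation":[0,0,0]},{"grip":2.5,"linear":[5.5,-0.26,0],"rotation":[0,0,0]},{"grip":2.5,"linear":[5.5,-0.26,0],"rotation":[0,0,0]}]'; python3 - <<'E'
from h import *
o=status.get_obs();im=cams.camera('wrist');cv2.imwrite('pics/w8.png',im[:,:,::-1])
plan([([.516,-.0618,.0755],-2.7)])
for p in [(.5194,.0254,.079),(.5408,0,.073),(.4947,.002,.073)]:print(proj('wrist',p,o))
E
```

```text
time_s: 7.9
eef_pos: [0.5163, -0.0752, 0.0754]
eef_rot: [0.0, 0.724, 0.69, -0.0]
wrist_force: [0.1, 1.3, -8.1]
opening: 0.371
jaw now -2.7642401880838134 pos [ 0.5163 -0.0754  0.0754]
lin [ 1.36 -0.09 -0.01] rot [ 0.   0.  -0.1]
(np.float64(317.373081043852), np.float64(25.670732376166853))
(np.float64(386.41713252662544), np.float64(111.23848393689585))
(np.float64(245.55571839098752), np.float64(111.7219309688912))
```

View pics/w8.png

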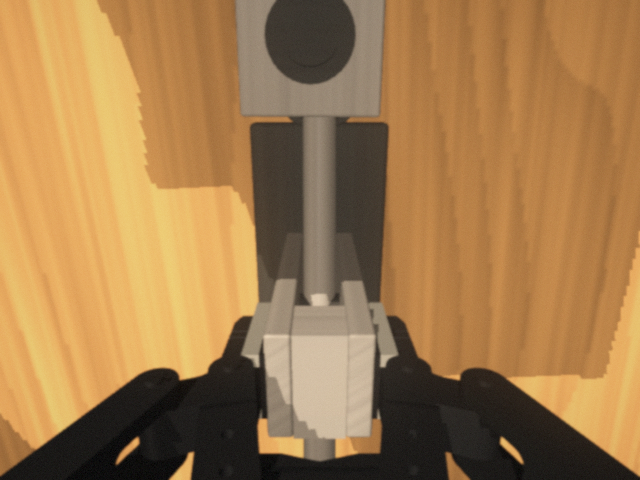

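```bash
python3 - <<'E'
from h import *
o=status.get_obs();M=T(o['eef_rot'],o['eef_pos']);f=lambda p:M[:3,:3].T@(p-M[:3,3])
print('ball',f(onz('wrist',320,76,.0395,o)),onz('wrist',320,76,.0395,o))
for u,v,z in [(310,37,.075),(310,37,.079),(309,30,.079),(309,30,.083),(383,115,.073),(241,115,.073)]:
    p=onz('wrist',u,v,z,o);print(z,p,f(p))
E
```

```text
ball [ 0.089  -0.0008  0.0358] [0.5198 0.0135 0.0395]
0.075 [0.517  0.0228 0.075 ] [ 0.0981 -0.004   0.0003]
0.079 [0.5171 0.0222 0.079 ] [ 0.0976 -0.0039 -0.0037]
0.079 [0.5169 0.0241 0.079 ] [ 0.0995 -0.0042 -0.0037]
0.083 [0.5169 0.0235 0.083 ] [ 0.0989 -0.0041 -0.0077]
0.073 [ 0.5397 -0.0014  0.073 ] [0.0751 0.0198 0.0024]
0.073 [0.4931 0.0008 0.073 ] [ 0.0751 -0.0268  0.0023]
```

```bash
python3 -m handwheel '[{"grip":2.5,"linear":[0.6,-0.2,0],"rotation":[0,0,0]},{"grip":2.5,"linear":[1.2,-0.25,0],"rotation":[0,0,0]},{"grip":2.5,"linear":[1.2,-0.25,0],"rotation":[0,0,0]},{"grip":2.5,"linear":[1.2,-0.25,0.3],"rotation":[0,0,0]},{"grip":2.5,"linear":[1.2,-0.25,0.6],"rotation":[0,0,0]},{"grip":2.5,"linear":[1.2,-0.25,0.75],"rotation":[0,0,0]},{"grip":2.5,"linear":[1.2,-0.25,0.75],"rotation":[0,0,0]}]'; python3 - <<'E'
from h import *
o=status.get_obs();print(o['eef_pos'],o['wrist_force'],o['torque'])
im=cams.camera('wrist');cv2.imwrite('pics/w9.png',im[:,:,::-1])
im=cams.camera('side');cv2.imwrite('pics/s9.png',im[:,:,::-1]);crop('pics/s9.png','pics/s9c.png',200,200,200,140,4)
E
```

```text
time_s: 8.53
eef_pos: [0.5144, -0.0618, 0.0688]
eef_rot: [0.0, 0.724, 0.69, 0.0]
wrist_force: [-3.2, 5.0, 4.2]
opening: 0.364
[ 0.5144 -0.0618  0.0688] [-3.2271  5.0224  4.153 ] [ 0.3127  0.6286 -0.2059]
```

View pics/s9c.png

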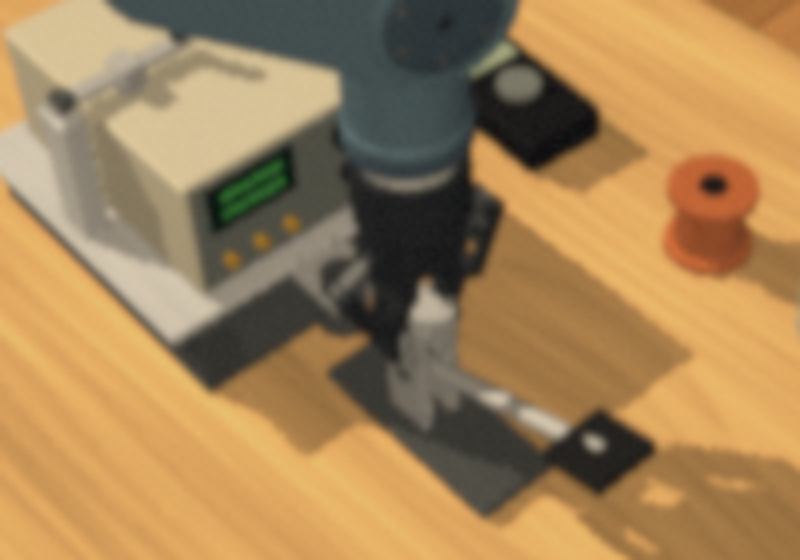

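View pics/w9.png

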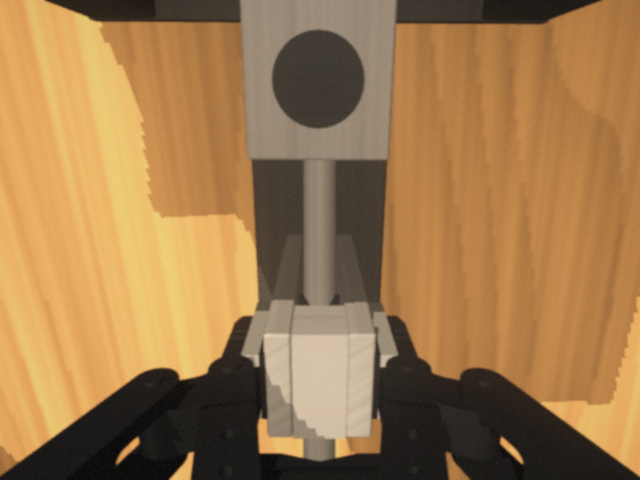

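```bash
python3 - <<'E'
from h import *
o=status.get_obs();M=T(o['eef_rot'],o['eef_pos']);f=lambda p:M[:3,:3].T@(p-M[:3,3])
for u,v,z in [(318,78,.073),(318,78,.079),(318,78,.083)]:
    p=onz('wrist',u,v,z,o);print(z,p,f(p))
E
```

```text
0.073 [0.517  0.0242 0.073 ] [ 0.0861 -0.0015 -0.0042]
0.079 [0.517  0.0239 0.079 ] [ 0.0858 -0.0015 -0.0102]
0.083 [0.517  0.0237 0.083 ] [ 0.0856 -0.0015 -0.0142]
```

```bash
python3 -m handwheel '[{"grip":4,"linear":[0,0,-0.1],"rotation":[0,0,0]},{"grip":5.5,"linear":[0,0,-0.1],"rotation":[0,0,0]},{"grip":7,"linear":[0,0,-0.1],"rotation":[0,0,0]},{"grip":7,"linear":[0,0,-0.1],"rotation":[0,0,0]},{"grip":7,"linear":[0,0,-3],"rotation":[0,0,0]},{"grip":7,"linear":[0,0,-6],"rotation":[0,0,0]},{"grip":7,"linear":[0,0,-10],"rotation":[0,0,0]},{"grip":4,"linear":[-4,0,-12],"rotation":[0,0,0]},{"grip":0,"linear":[-8,0,-12],"rotation":[0,0,0]},{"grip":0,"linear":[-12,0,-12],"rotation":[0,0,0]},{"grip":0,"linear":[-16.5,0,-12],"rotation":[0,0,0]},{"grip":0,"linear":[-16.5,0,-12],"rotation":[0,0,0]}]'; python3 - <<'E'
from h import *
o=status.get_obs();im=cams.camera('wrist');cv2.imwrite('pics/w10.png',im[:,:,::-1])
im=cams.camera('top');cv2.imwrite('pics/top10.png',im[:,:,::-1]);crop('pics/top10.png','pics/t10.png',145,200,250,120,3)
im=cams.camera('side');cv2.imwrite('pics/s10.png',im[:,:,::-1]);crop('pics/s10.png','pics/s10c.png',200,180,200,150,4)
plan([([.5065,-.2256,.13],-2.7)])
E
```

```text
time_s: 9.63
eef_pos: [0.5057, -0.234, 0.1887]
eef_rot: [0.002, 0.726, 0.688, -0.001]
wrist_force: [0.4, -0.4, 0.2]
opening: 0.112
jaw now -2.8489832821503445 pos [ 0.5057 -0.2273  0.1875]
lin [0.17 0.08 5.75] rot [-0.  -0.  -0.1]
```

View pics/w10.png

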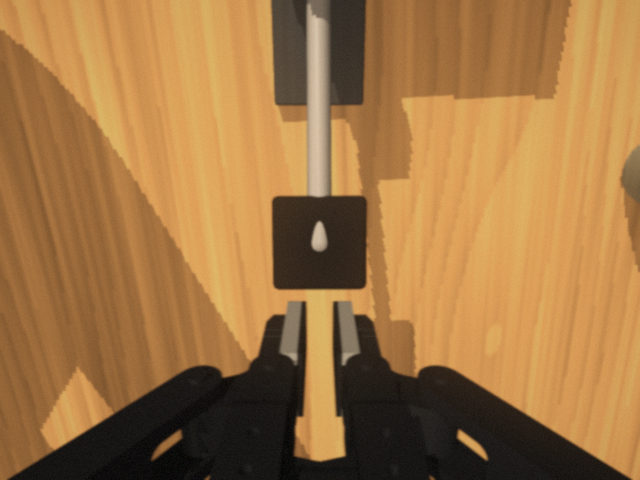

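View pics/t10.png

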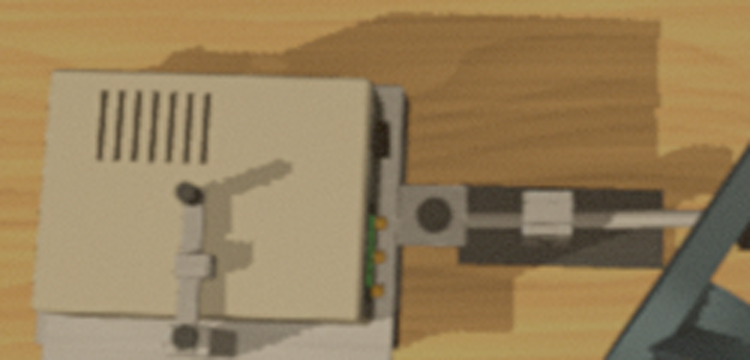

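View pics/s10c.png

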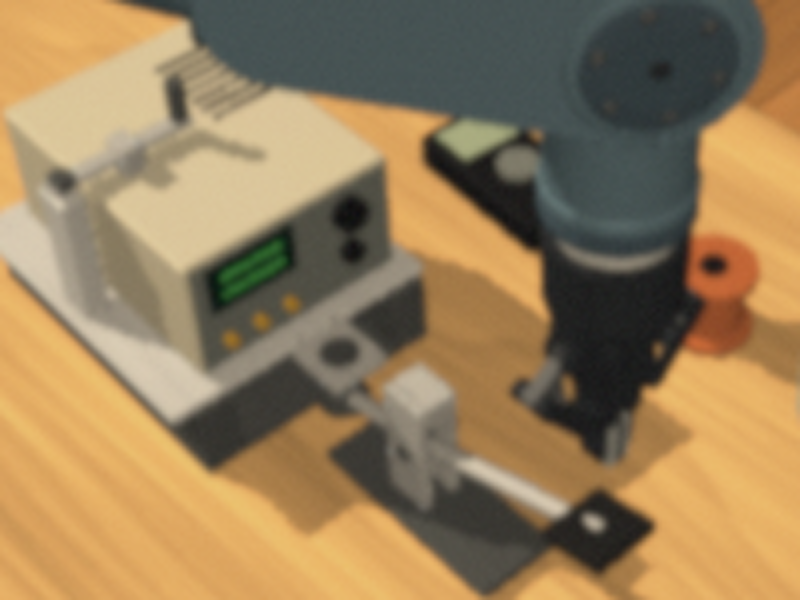

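```bash
python3 - <<'E'
from h import *
o=status.get_obs()
print('tower',onz('top',327.6,270.5,.106),'paddle',onz('wrist',319,243,.12,o))
plan([([*onz('wrist',319,243,.12,o)[:2],.13],-2.7)])
E
```

```text
tower [ 0.5152 -0.0616  0.106 ] paddle [ 0.5049 -0.2178  0.12  ]
jaw now -2.8489832821503445 pos [ 0.5057 -0.2273  0.1875]
lin [ 0.94 -0.12  5.75] rot [-0.  -0.  -0.1]
```

```bash
python3 -m handwheel '[{"grip":0,"linear":[0,0,3],"rotation":[0,0,0]},{"grip":0,"linear":[0,0,5],"rotation":[0,0,0]},{"grip":0,"linear":[0,0,6.2],"rotation":[0,0,0]},{"grip":0,"linear":[0,0,6.7],"rotation":[0,0,0]},{"grip":0,"linear":[-0.1,0,7.5],"rotation":[0,0,0]},{"grip":0,"linear":[-0.2,0,8.5],"rotation":[0,0,0]},{"grip":0,"linear":[-0.2,0,8.5],"rotation":[0,0,0]},{"grip":0,"linear":[-0.2,0,8.5],"rotation":[0,0,0]}]'; python3 - <<'E'
from h import *
o=status.get_obs();print(o['wrist_force'],o['eef_pos'])
im=cams.camera('side');cv2.imwrite('pics/s11.png',im[:,:,::-1]);crop('pics/s11.png','pics/s11c.png',200,180,200,150,4)
E
```

```text
time_s: 10.45
eef_pos: [0.5062, -0.2289, 0.103]
eef_rot: [0.0, 0.724, 0.69, 0.0]
wrist_force: [0.4, 0.8, 1.2]
opening: 0.005
[0.3831 0.8013 1.1876] [ 0.5062 -0.2289  0.103 ]
```

View pics/s11c.png

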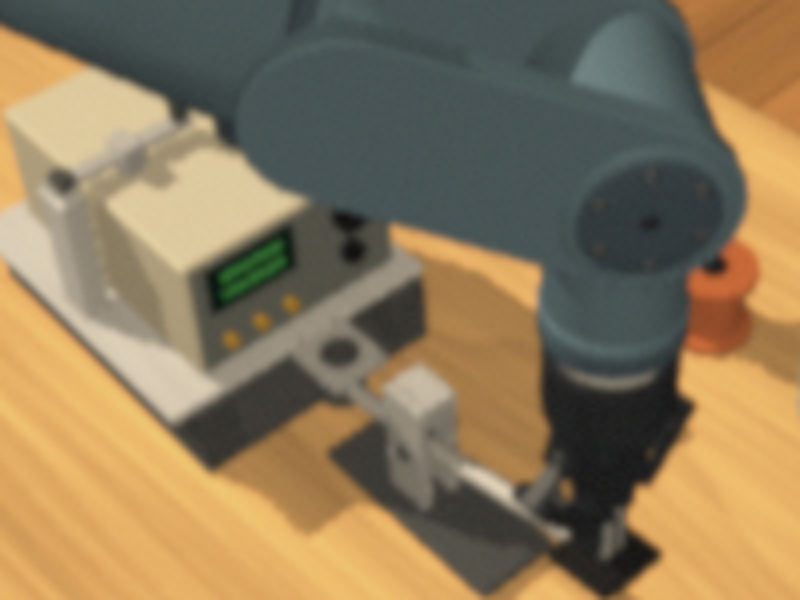

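```bash
python3 -m handwheel '[{"grip":0,"linear":[-0.2,0,1],"rotation":[0,0,0]},{"grip":0,"linear":[-0.3,0,2],"rotation":[0,0,0]},{"grip":0,"linear":[-0.4,0,3],"rotation":[0,0,0]},{"grip":0,"linear":[-0.5,0,4],"rotation":[0,0,0]},{"grip":0,"linear":[-0.5,0,4.7],"rotation":[0,0,0]},{"grip":0,"linear":[-0.5,0,4.7],"rotation":[0,0,0]},{"grip":0,"linear":[-0.5,0,4.7],"rotation":[0,0,0]}]'; python3 - <<'E'
from h import *
o=status.get_obs();print(o['wrist_force'],o['eef_pos'])
im=cams.camera('side');cv2.imwrite('pics/s12.png',im[:,:,::-1]);crop('pics/s12.png','pics/s12c.png',200,180,200,150,4)
E
```

```text
time_s: 11.08
eef_pos: [0.5065, -0.2356, 0.0561]
eef_rot: [0.002, 0.724, 0.69, -0.0]
wrist_force: [0.3, -2.3, 6.5]
opening: 0.001
[ 0.3262 -2.3134  6.4972] [ 0.5065 -0.2356  0.0561]
```

View pics/s12c.png

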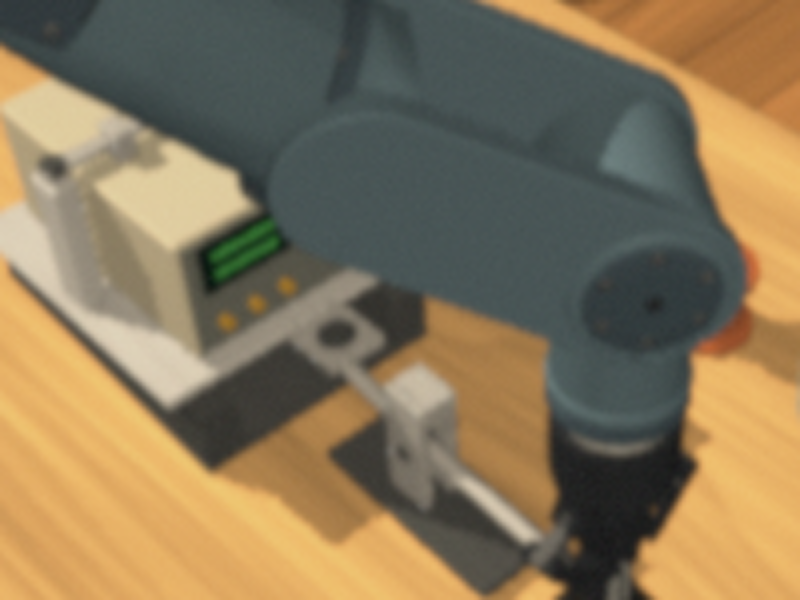

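Force is 6.5 N and the tray is rising. I'll press on down to the stop.

```bash
python3 -m handwheel '[{"grip":0,"linear":[-0.1,0,0.5],"rotation":[0,0,0]},{"grip":0,"linear":[-0.1,0,1.0],"rotation":[0,0,0]},{"grip":0,"linear":[-0.1,0,1.0],"rotation":[0,0,0]},{"grip":0,"linear":[-0.1,0,1.0],"rotation":[0,0,0]}]'; python3 -m handwheel '[{"grip":0,"linear":[0,0,0.3],"rotation":[0,0,0]},{"grip":0,"linear":[0,0,0.6],"rotation":[0,0,0]},{"grip":0,"linear":[0,0,0.6],"rotation":[0,0,0]}]'
```

```text
time_s: 11.47
eef_pos: [0.5065, -0.2355, 0.0461]
eef_rot: [0.001, 0.724, 0.69, 0.0]
wrist_force: [1.0, 0.2, 4.7]
opening: 0.001
time_s: 11.72
eef_pos: [0.5069, -0.2359, 0.0421]
eef_rot: [0.001, 0.724, 0.69, 0.0]
wrist_force: [-3.9, 3.8, 22.4]
opening: -0.002
```

```bash
python3 -m handwheel '[{"grip":0,"linear":[0,0,0.1],"rotation":[0,0,0]},{"grip":0,"linear":[0,0,0.1],"rotation":[0,0,0]},{"grip":0,"linear":[0,0,0.1],"rotation":[0,0,0]}]';  python3 - <<'E'
from h import *
o=status.get_obs();print(o['wrist_force'],o['eef_pos'])
im=cams.camera('side');cv2.imwrite('pics/s13.png',im[:,:,::-1]);crop('pics/s13.png','pics/s13c.png',200,180,200,150,4)
im=cams.camera('top');cv2.imwrite('pics/top13.png',im[:,:,::-1]);crop('pics/top13.png','pics/t13.png',145,200,250,120,3)
E
```

```text
time_s: 11.97
eef_pos: [0.5069, -0.2359, 0.0418]
eef_rot: [0.001, 0.724, 0.69, 0.0]
wrist_force: [-5.6, 4.0, 26.1]
opening: 0.001
[-5.6022  3.9632 26.1482] [ 0.5069 -0.2359  0.0418]
```

View pics/s13c.png

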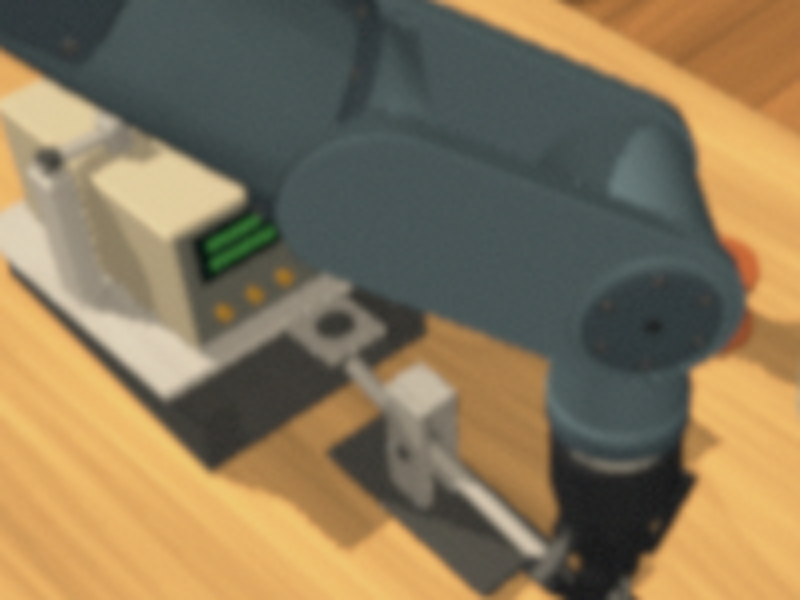

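View pics/t13.png

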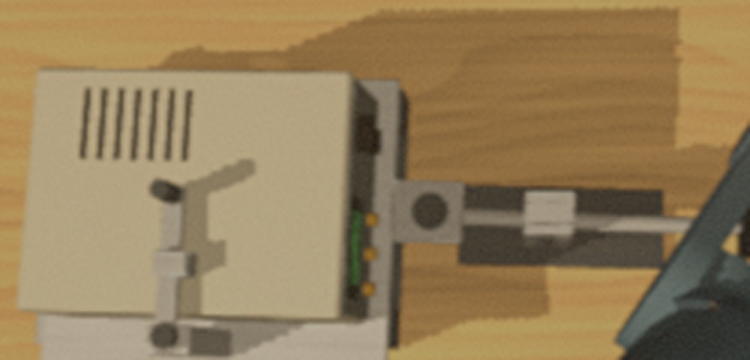

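```bash
python3 - <<'E'
from h import *
p,e=tri(ray('top',288.5,270.2),ray('side',283.9,260.9));print(p,e,(p[2]-.0735)/.288)
p,e=tri(ray('top',328.1,270.6),ray('side',200+423.5/4-.4,180+392/4-.4));print('tower',p,e)
E
```

```text
[0.5192 0.0251 0.1001] 0.0011244942944044567 0.09230696100908269
tower [ 0.5159 -0.0633  0.104 ] 0.001691256137470802
```

The bolt has risen about 26 mm, a tilt of roughly 0.08–0.09 rad. The handle is on its stop at 26 N. Now the return stroke.

```bash
python3 -m handwheel '[{"grip":0,"linear":[0.1,0,-1],"rotation":[0,0,0]},{"grip":0,"linear":[0.2,0,-2.2],"rotation":[0,0,0]},{"grip":0,"linear":[0.3,0,-3.4],"rotation":[0,0,0]},{"grip":0,"linear":[0.4,0,-4.6],"rotation":[0,0,0]},{"grip":0,"linear":[0.5,0,-5.8],"rotation":[0,0,0]},{"grip":0,"linear":[0.6,0,-7],"rotation":[0,0,0]},{"grip":0,"linear":[0.7,0,-8.2],"rotation":[0,0,0]},{"grip":0,"linear":[0.7,0,-9.8],"rotation":[0,0,0]},{"grip":0,"linear":[0.7,0,-9.8],"rotation":[0,0,0]},{"grip":0,"linear":[0.7,0,-9.8],"rotation":[0,0,0]},{"grip":0,"linear":[0.7,0,-9.8],"rotation":[0,0,0]},{"grip":0,"linear":[0.7,0,-9.8],"rotation":[0,0,0]}]';  python3 - <<'E'
from h import *
o=status.get_obs();print(o['wrist_force'],o['eef_pos'])
im=cams.camera('wrist');cv2.imwrite('pics/w14.png',im[:,:,::-1])
im=cams.camera('side');cv2.imwrite('pics/s14.png',im[:,:,::-1]);crop('pics/s14.png','pics/s14c.png',200,180,200,150,4)
im=cams.camera('top');cv2.imwrite('pics/top14.png',im[:,:,::-1]);crop('pics/top14.png','pics/t14.png',145,200,250,120,3)
E
```

```text
time_s: 13.07
eef_pos: [0.5051, -0.2276, 0.1355]
eef_rot: [-0.001, 0.724, 0.69, -0.0]
wrist_force: [0.0, -0.4, -0.5]
opening: 0.002
[ 0.0083 -0.449  -0.4795] [ 0.5051 -0.2276  0.1355]
```

View pics/s14c.png

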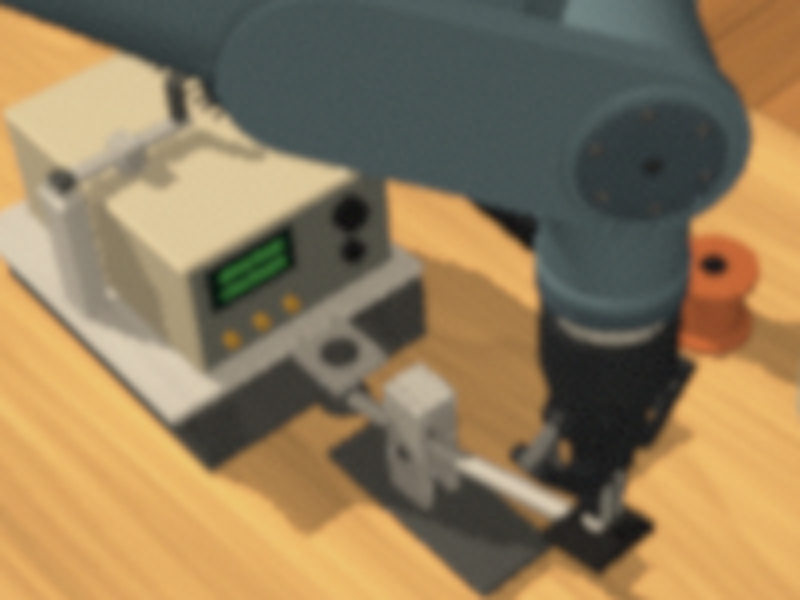

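View pics/t14.png

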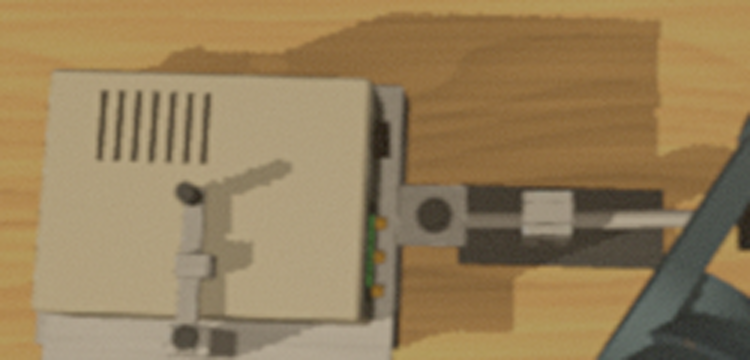

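View pics/w14.png

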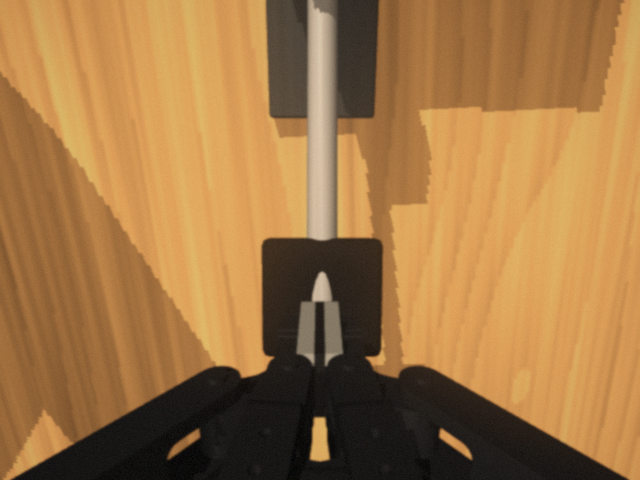

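The tray is down again, and the images are identical to before the stroke. The handle is up and clear of the fingers, with no force on the wrist. Now the second press.

```bash
python3 -m handwheel '[{"grip":0,"linear":[0,0,1.5],"rotation":[0,0,0]},{"grip":0,"linear":[-0.1,0,2.7],"rotation":[0,0,0]},{"grip":0,"linear":[-0.2,0,3.9],"rotation":[0,0,0]},{"grip":0,"linear":[-0.3,0,5],"rotation":[0,0,0]},{"grip":0,"linear":[-0.4,0,6],"rotation":[0,0,0]},{"grip":0,"linear":[-0.5,0,7],"rotation":[0,0,0]},{"grip":0,"linear":[-0.6,0,8],"rotation":[0,0,0]},{"grip":0,"linear":[-0.7,0,8.8],"rotation":[0,0,0]},{"grip":0,"linear":[-0.7,0,9.4],"rotation":[0,0,0]},{"grip":0,"linear":[-0.7,0,9.7],"rotation":[0,0,0]},{"grip":0,"linear":[-0.7,0,9.7],"rotation":[0,0,0]},{"grip":0,"linear":[-0.7,0,9.7],"rotation":[0,0,0]}]'; python3 -m handwheel '[{"grip":0,"linear":[0,0,0],"rotation":[0,0,0]},{"grip":0,"linear":[0,0,0],"rotation":[0,0,0]},{"grip":0,"linear":[0,0,0],"rotation":[0,0,0]},{"grip":0,"linear":[0,0,0],"rotation":[0,0,0]},{"grip":0,"linear":[0,0,0],"rotation":[0,0,0]},{"grip":0,"linear":[0,0,0],"rotation":[0,0,0]}]'; python3 - <<'E'
from h import *
o=status.get_obs();print(o['wrist_force'],o['eef_pos'])
im=cams.camera('side');cv2.imwrite('pics/s15.png',im[:,:,::-1]);crop('pics/s15.png','pics/s15c.png',200,180,200,150,4)
im=cams.camera('top');cv2.imwrite('pics/top15.png',im[:,:,::-1]);crop('pics/top15.png','pics/t15.png',145,140,300,200,2)
E
```

```text
time_s: 14.22
eef_pos: [0.5063, -0.2354, 0.0415]
eef_rot: [0.0, 0.724, 0.69, 0.0]
wrist_force: [-4.8, 3.5, 21.6]
opening: -0.001
time_s: 14.72
eef_pos: [0.5063, -0.2354, 0.0416]
eef_rot: [0.0, 0.724, 0.69, 0.0]
wrist_force: [-5.1, 3.3, 21.7]
opening: -0.002
[-5.0967  3.2906 21.7282] [ 0.5063 -0.2354  0.0416]
```

View pics/s15c.png

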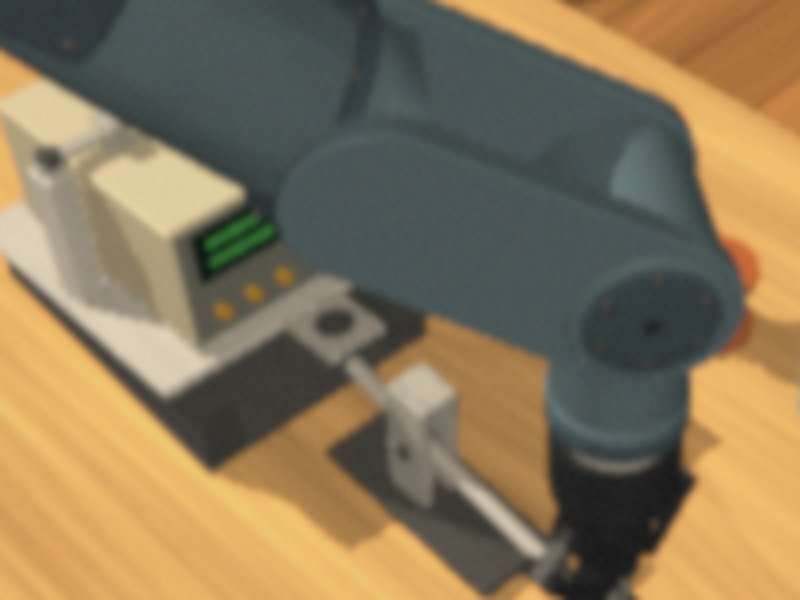

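View pics/t15.png

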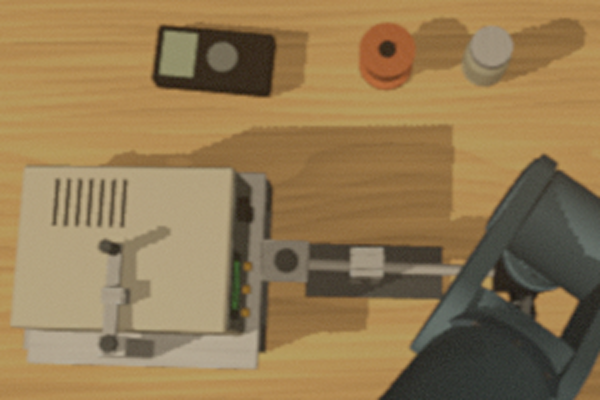

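Both pictures show the same raised state as in the first stroke. The bolt is at the same pixel (336,322) in the side crop, the latch lies in its catch, the jack is flat and the bystanders have not moved. The press force is steady at about 22 N, so I'm handing in.

```bash
python3 -c "
from bench import ctrl
print(ctrl.hand_in())"
```

```text
the job is handed in; nothing more can be done
None
```

The job is handed in at about 15 s of the 72 s, with the handle held down, the front of the supply raised on the saddle and the latch closed. The hand-in gave no verdict.

- **Latch:** I swung it home until it met its stop, where the wrist force reached 14.7 N. It lay in the C bracket in every later picture.
- **Jack:** I set it flat with the saddle within about 2 mm of the bolt by the wrist camera. The top and side views put the bolt a further 1–2.5 mm off, still well inside the 14 mm allowed.
- **Trial stroke:** The handle went down to its stop at about 26 N. The bolt rose about 26 mm, a tilt of about 0.09 rad; that estimate is a little above the expected 0.08. I then let the handle fully up, and the tray looked back down, with no force on the wrist.
- **Final press:** The handle went back to the same depth (fingertips at z = 0.0416 m), with a steady 22 N on the paddle. The pictures match the first raised state, and the coil, jar and meter look unmoved.

The joint angles of the latch, pump and tray could not be read directly; I judged them from pictures, fingertip height and force. One size did not fit: the bolt head measured about 27 mm across in the pictures, against the 18 mm given. Its centre still agreed across the views.

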